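Twist off a stuck lid and send it down the rocker chute

TASK

Ease the bleeder lid with the T-bar grip off its tight spigot, twisting it back and forth while pulling gently upwards so that the suction-foot stand is not torn loose, and leave the round-knob lid on its spigot. Then set the lid, bar on top, on the downhill half of the level rocker tray: lower it until it touches before letting go, so that its own weight, not your hand, tips the tray and it slides into the rinse basin and the empty tray swings back level. Do not knock over or push about the bottles and the can.

Things in the scene. Friction and masses are not known exactly. Their poses are not given: they have to be found in the camera images.
- tee_lid: The stuck lid: plain aluminium cup, 70 mm diameter, 38 mm high, with a black T-bar grip across its top: bar 84 mm long (along the lid's x axis), 16 mm thick (y), from 38 to 70 mm above the underside. Origin: centre of the underside, z up. About 0.25 to 0.5 kg, centre of mass on its axis.
- tee_seal (a point): Rubber seal in the lid's 29 mm bore (34 mm deep), on its axis, 10 mm above the underside; it grips the spigot. The lid must rise about 17 mm before the seal passes the spigot's tip, and is wholly clear 28 mm up. A straight pull takes about 30 to 42 N; while it is being turned (about 0.4 N m) a pull of some 10 N makes it creep up a few mm per radian turned.
- tee_grip (a point): Middle of the T-bar grip, 56 mm above the lid's underside on its axis; same axes as the lid. Pinch the bar across its 16 mm thickness from above.
- knob_lid: The other lid, to be left on its spigot: the same aluminium cup, 70 mm diameter, 38 mm high, but with a black round knob (32 mm diameter, 32 mm tall). Origin: centre of the underside.
- stand: Fixed suction-foot stand. Origin: on the table below its middle, z up. Two steel spigots, 22 mm diameter, at 65 mm either side along its y axis; each rises 28 mm above the dark steel bar (75 x 215 mm, top 45 mm above the table) on which the lids are seated. Either lid may be on either spigot.
- stand_bar (a joint): Lift of the stand's bar with both spigots on its springy suction feet, m; 0 at rest. It begins to rise at a pull of about 9 to 12 N and then gives 1 mm per 1.5 N; past 10 mm (about 25 N) the feet are torn loose and the job is spoilt.
- rocker: Fixed rocker chute with the rinse basin. Origin: on the table straight below the tray's pivot. Its x axis points downhill, from the tray to the basin; the pivot runs along its y axis, 160 mm up. Side cheeks 140 mm apart over all, up to 165 mm high.
- tray (a joint): Angle of the steel rocker tray, rad: 0 level, as a counterweight holds it, growing to 0.8 as its downhill end drops. About 1.5 N on the load spot starts it moving; empty, it swings back to 0 within about 2 s. The lid tips it and slides off when set down centred 35 to 60 mm downhill of the pivot.
- load_spot (a point): Middle of the downhill half of the tray, on its upper surface: 45 mm downhill of the pivot, 164 mm above the table when level; moves with the tray. The tray reaches 75 mm uphill and 110 mm downhill of the pivot, is 95 mm wide inside and has side rims 12 mm above its floor. With the T-bar lying along the chute it slides out between open fingers.
- basin (a point): Middle of the inner floor of the grey open rinse basin (238 x 218 mm inside, rim 75 mm above the table), 195 mm downhill of the pivot; same axes as the rocker. The floor is about 6 mm above the table.
- pump_bottle: White bottle with black cap, 110 mm diameter, 210 mm tall, standing. Bystander. Origin: centre of the underside.
- tall_bottle: White bottle, 70 mm diameter, 200 mm tall, standing. Bystander. Origin: centre of the underside.
- fluid_can: Plain metal can, 66 mm diameter, 120 mm tall, standing. Bystander. Origin: centre of the underside.
Things that resemble listed ones, but are neither listed nor needed, are in the scene too. Leave any blue or yellow look-alike of the knob_lid alone.

How it is judged:
On the way, in this order (a step that is already met when the one before it is completed fails the run):
1. the T-bar lid is clear of its spigot (z of tee_lid in the frame of stand above 0.085 m), for 0.05 s.
2. the lid, upright and still in the hand, touches the downhill half of the tray, which is still nearly level (contact force between tee_lid and rocker above 0.2 N and contact force between the fingers and tee_lid above 0.2 N and value of joint tray below 0.25 rad and angle between tee_lid's own z axis and vertical below 0.3 rad and x of tee_lid in the frame of load_spot between -0.03 and 0.035 m and z of tee_lid in the frame of load_spot above -0.01 m), for 0.02 s.
3. let go, the lid's weight alone tips the tray (value of joint tray above 0.45 rad and contact force between the fingers and tee_lid below 0.1 N and contact force between the fingers and rocker below 0.1 N and horizontal distance between tee_lid and load_spot below 0.1 m), for 0.02 s.
At the end, for the whole second after the job is handed in: The T-bar lid lies still (under 20 mm/s) inside the rinse basin, its origin below 82 mm; the tray is back within 0.08 rad of level; the knob lid is seated on its spigot within 5 mm and the stand's bar is down within 3 mm (x of tee_lid in the frame of basin between -0.115 and 0.115 m and y of tee_lid in the frame of basin between -0.105 and 0.105 m and height (world z) of tee_lid below 0.082 m and linear speed of tee_lid below 0.02 m/s and value of joint tray below 0.08 rad and z of knob_lid in the frame of stand below 0.05 m and value of joint stand_bar below 0.003 m); the robot touches nothing.
It fails at once if the stand is pulled up more than 10 mm: its suction feet tear loose (value of joint stand_bar above 0.01 m).
It fails at once if the tray is tipped past 0.35 rad by a lid still held in the hand (value of joint tray above 0.35 rad and contact force between the fingers and tee_lid above 2 N).
It fails at once if the hand presses on the rocker or the basin with more than 8 N (contact force between the fingers and rocker above 8 N).
It fails at once if the knob lid is taken off its spigot (z of knob_lid in the frame of stand above 0.066 m).
It fails at once if a bottle or the can is pushed more than 30 mm or knocked over (distance of any of pump_bottle, tall_bottle, fluid_can from where it was at the start of the episode above 0.03 m or angle between any of pump_bottle, tall_bottle, fluid_can's own z axis and vertical above 0.5 rad).
It also fails if it takes over 61 s, if anything falls off the work surface, if the arm or the gripper's body presses on something with over 40 N, if the wrist force passes 120 N, or if a joint passes its speed limit or range.

ROBOT

A 7-joint arm with a two-finger parallel gripper is mounted at the origin on the work surface. World frame = base frame: x ahead of the robot, y to its left, z up, the work surface at z = 0. Lengths are in m, angles in rad, forces in N, time in s.
With the tool pointing down it reaches from about 0.35 to 0.9 m from the base axis. Payload 19.9 kg.
Tool frame: the origin (TCP) lies at the very end of the fingers, on their centre line; the grasp point (between the pads) lies 19 mm behind it; z points along the fingers, y is the line along which they close (so a half turn about z gives the same grasp; the last joint's range is limited). The gripper opens to 94 mm and grips with 3 to 60 N. Pads are 16 mm wide; open, the fingers measure 119 mm over their backs; the gripper's body (75 mm by 177 mm) begins 78 mm behind the grasp point.
Start: joints at [-0.042, 0.417, -0.01, 1.614, 0.005, 1.111, -0.053], TCP at [0.625, 0, 0.205] pointing down, gripper open.
Joint ranges: [-2.81, 2.81], [-0.39, 2.02], [-1.27, 1.25], [0.06, 2.57], [-1.19, 4.33], [0.19, 2], [-2.82, 2.82]. Speed limits (rad/s): [1.89, 1.89, 2.39, 2.39, 3.01, 3.01, 3.01].

INTERFACE

Orientations are given as [roll, pitch, yaw] about the fixed x, y, z axes, in that order (R = Rz(yaw) Ry(pitch) Rx(roll)).
In Python, from bench import manip, vision gives the robot as it stands.
- The arm moves only by the tool send_rows, never from a script. Its argument "motion" is a list of rows, each a list of 6 numbers: the shift along the tool's x, y, z scaled (see below), then the turn, a rotation vector about the tool's x, y, z scaled (see below). In form: [[tx, ty, tz, ax, ay, az], ...]. A call has 1 to 20 rows; each row shifts and turns the commanded pose from where the row before left it, along the tool's axes as they then stand; what a row does not reach is not made up. The controller multiplies each number of a shift by 20 cm and each number of a turn by pi/2 rad. A row lasts 1/8 s, in which the tool goes at most 62.5 mm and 10.7 degrees, less where a joint would pass 70% of its speed; a pose out of reach is approached as far as the arm can. A call with a number of a shift or a turn outside -1 to 1 is refused whole. A call with a gripper value outside its range is refused whole. "gripper" is the opening, from 0 (shut) to 1 (fully open), set as the call begins (left out, the last holds). The fingers move at their own pace and stop on an object; "force" is the grip in N (left out, the last holds). Time passes only in rows, so rows that do not move let the fingers close. It gives the time, the measured TCP pose, the force, the opening and the grip force at its end, in the units of the state.
- manip.observe(): the state, without advancing time (a new reading comes with each control period).
- vision.get_image(name): name is "scene" or "side" or "wrist"; returns a dict with "pixels" (400x640x3 uint8, red, green, blue), "mtx" (3x3 intrinsics, pixels), "R" (3x3) and "t" (3): a world point X has camera coordinates R X + t. Camera axes: x right, y down, z forward; pixel columns grow to the right and rows downward; lengths in m; the calibration is good to about 2 mm. The wrist camera is an equidistant fisheye: a pixel r from the principal point sees the ray r / f radians off the axis. A picture is of the moment at which its call begins. There is no depth.
- manip.job_done(): hands the job in; it is judged then, once.
The state is a dict: "t": time; "joint_positions": joint angles; "qd": joint speeds; "tau": joint torques, N m; "eef_pos": TCP position; "eef_rot": TCP orientation; "force": force on the tool from outside, world axes, zero at the start; "moment": the same for the moment, N m; "opening": finger opening in m; "grip_force": force on a finger pad.
Only numpy, scipy, OpenCV 4.12 (cv2) and the standard library are available. Lean on these libraries where they do the work, as an engineer would, in place of code of your own. Each camera call takes 0.05 s, during which the arm holds its last target. There are 200 camera calls.

## Working session

There is one attempt and no reset: what is moved stays moved. The work goes in short steps, Python scripts to look and compute and a tool call to move; the robot and the scene stay as the last step left them, time stands still between calls to the robot, and variables do not carry over. Pictures are saved under pics/ and viewed, at most 10 in all, crops included, and the job is handed in when it is done.

Besides the shell and the picture viewer there is one more tool, called after "Emit:" as a command line: name --pt "numbers of a row" for each row, then --argument value for the rest. send_rows: Moves the arm, as the interface text tells. Its arguments: {"type":"object","properties":{"motion":{"type":"array"},"gripper":{"type":"number"},"force":{"type":"number"}},"required":["motion"]}

```bash
mkdir -p pics; ls; cat > h.py <<'E'
import numpy as np, cv2
from bench import manip, vision
def grab(n,f):
    im=vision.get_image(n); np.savez(f'pics/{f}.npz',**im)
    cv2.imwrite(f'pics/{f}.png',im['pixels'][:,:,::-1]); return im
def load(f): return dict(np.load(f'pics/{f}.npz'))
def ray(im,u,v,fish=False):
    K=im['mtx']; x=(u-K[0,2])/K[0,0]; y=(v-K[1,2])/K[1,1]
    if fish:
        r=np.hypot(x,y); s=np.sin(r)/r if r>1e-9 else 1; d=np.array([x*s,y*s,np.cos(r)])
    else: d=np.array([x,y,1.])
    d=im['R'].T@d; return -im['R'].T@im['t'], d/np.linalg.norm(d)
def onz(im,u,v,z,fish=False):
    c,d=ray(im,u,v,fish); return c+d*(z-c[2])/d[2]
def tri(*rs):
    A=sum(np.eye(3)-np.outer(d,d) for c,d in rs); b=sum((np.eye(3)-np.outer(d,d))@c for c,d in rs)
    return np.linalg.solve(A,b)
def proj(im,X):
    p=im['R']@np.array(X)+im['t']; q=im['mtx']@p; return q[:2]/q[2]
E
python3 - <<'E'
from h import *
a=grab('scene','s0');b=grab('side','d0');c=grab('wrist','w0')
for i in (a,b,c): print(i['mtx'].round(1).tolist(), (-i['R'].T@i['t']).round(3), i['R'].round(2).tolist())
print(manip.observe())
E
```

```text
pics
[[461.1, 0.0, 310.4], [0.0, 461.1, 197.4], [0.0, 0.0, 1.0]] [1.304 0.684 0.874] [[-0.68, 0.74, 0.02], [0.43, 0.42, -0.8], [-0.6, -0.53, -0.6]]
[[387.0, 0.0, 319.2], [0.0, 387.0, 204.8], [0.0, 0.0, 1.0]] [ 0.293 -0.856  0.835] [[0.95, -0.31, 0.02], [-0.17, -0.58, -0.79], [0.26, 0.75, -0.61]]
[[309.7, 0.0, 319.9], [0.0, 309.7, 202.6], [0.0, 0.0, 1.0]] [0.625 0.068 0.384] [[1.0, -0.0, -0.0], [-0.0, -0.97, 0.23], [-0.0, -0.23, -0.97]]
{'t': 0.15, 'joint_positions': array([-0.04152815,  0.41781738, -0.01033272,  1.61397433,  0.00469833,
        1.11069818, -0.05295303]), 'qd': array([-0.00079419, -0.00220168, -0.00105307, -0.00209276, -0.00119069,
       -0.00070746, -0.00016951]), 'tau': array([ 7.99236568e-04, -8.51532197e+01,  6.39362633e-01, -4.26137459e+01,
       -4.88919730e-02,  1.71691604e-02,  1.51774425e-04]), 'eef_pos': array([6.24741224e-01, 2.86722313e-05, 2.05006896e-01]), 'eef_rot': array([-3.14072162e+00,  6.15001665e-05,  1.57090530e+00]), 'force': array([ 0.61090317,  0.24174651, -0.10945651]), 'moment': array([ 0.06478901, -0.04177968,  0.03743191]), 'grip_force': 0.0, 'opening': 0.09428119154280717}
```

View pics/s0.png

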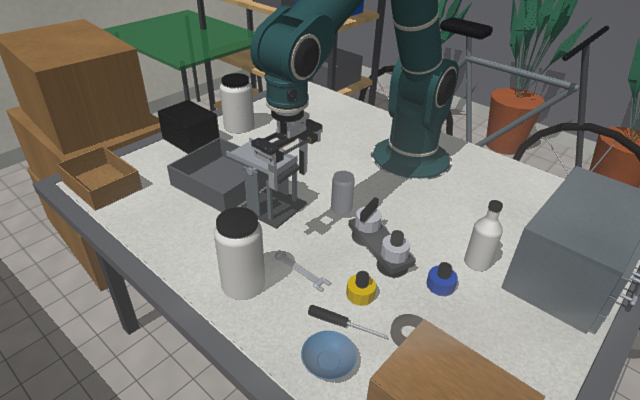

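View pics/d0.png

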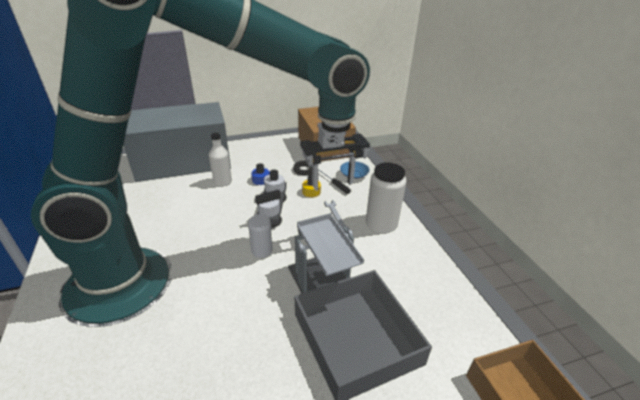

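View pics/w0.png

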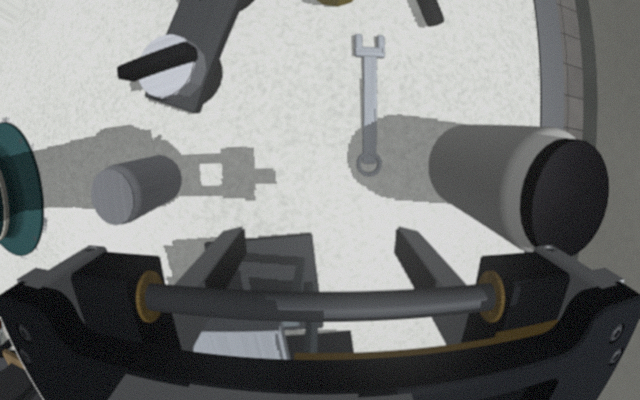

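Scene view: T-lid at (369,214), knob lid at (396,247), rocker at about (270,165) and basin at (215,175). In the side view the T-lid is at (268,205), the tray at (330,243) and the basin at (360,330). In the wrist view the bar runs from (120,72) to (195,50). Next I'll zoom in with one composite.

```bash
python3 - <<'E'
from h import *
a=load('s0')['pixels'];b=load('d0')['pixels']
def crop(p,u,v,w,h,k): return cv2.resize(p[v:v+h,u:u+w,::-1],None,fx=k,fy=k,interpolation=cv2.INTER_CUBIC)
t=np.hstack([crop(a,340,190,80,60,5),crop(b,235,165,80,60,5)])
u=np.hstack([crop(a,160,120,160,120,2.5),crop(b,285,195,160,120,2.5)])
cv2.imwrite('pics/z0.png',np.vstack([t,u]))
E
```

```text
(no output)
```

View pics/z0.png

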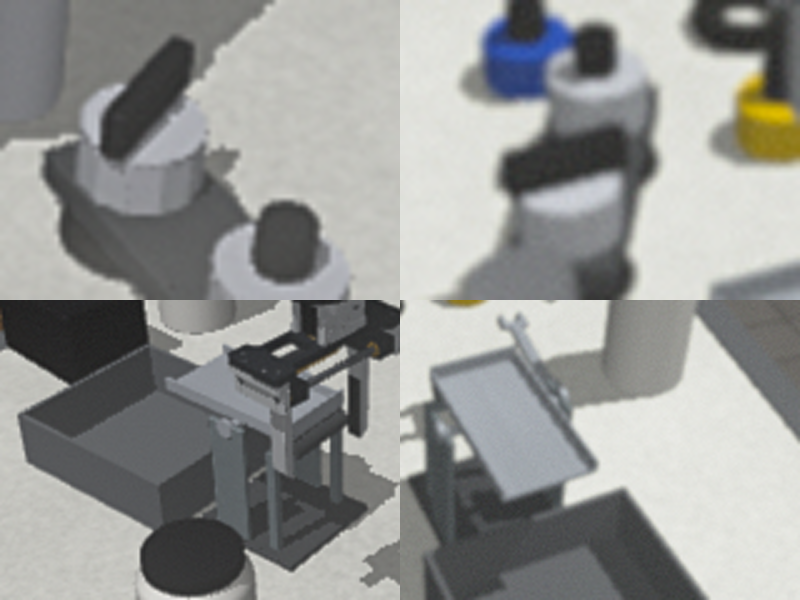

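Zoom: the bar, lid, tray corners and basin rim are all clear in both views, so I'll triangulate from these.

```bash
python3 - <<'E'
from h import *
np.set_printoptions(precision=4,suppress=True)
a=load('s0');b=load('d0');w=load('w0')
print('bar c',tri(ray(a,369.6,209.4),ray(b,268,197)), tri(ray(a,369.6,209.4),ray(b,268,197),ray(w,158,61,1)))
print('w ends .115',onz(w,119,71,.115,1),onz(w,195,48,.115,1))
for n,(u,v) in dict(near=(362.4,209),far=(376.8,198.4)).items(): print('scene',n,onz(a,u,v,.115))
for n,(u,v) in dict(l=(256,196),r=(279.4,190.6)).items(): print('side',n,onz(b,u,v,.115))
print('knob', tri(ray(a,340+287/5,190+210/5),ray(b,235+195/5,165+28/5)))
for u,v in [(296.2,295.8),(375,271),(428,347),(337,392)]: print('basin side',onz(b,u,v,.075))
for u,v in [(168,166),(219.2,138),(226,206)]: print('basin scene',onz(a,u,v,.075))
print('tri basin',tri(ray(b,428,347),ray(a,219.2,138)),tri(ray(b,337,392),ray(a,219.2,138)),tri(ray(b,428,347),ray(a,168,166)))
for u,v in [(298.2,223),(331,215),(363.8,261),(327,274.2)]: print('tray side',onz(b,u,v,.176))
print('tray scene',onz(a,226,152,.176))
for n,(u,v) in dict(pump=(240,222),can=(343,178),tall=(235,82)).items(): print(n,onz(a,u,v,.21 if n!='can' else .12))
E
```

```text
bar c [0.4589 0.1457 0.0959] [0.4595 0.1464 0.0957]
w ends .115 [0.4237 0.1392 0.115 ] [0.5108 0.1489 0.115 ]
scene near [0.4911 0.1441 0.115 ]
scene far [0.4261 0.1441 0.115 ]
side l [0.4199 0.1351 0.115 ]
side r [0.4969 0.1432 0.115 ]
knob [0.5059 0.2646 0.1155]
basin side [ 0.4454 -0.2507  0.075 ]
basin side [ 0.6669 -0.2313  0.075 ]
basin side [ 0.6853 -0.4716  0.075 ]
basin side [ 0.4599 -0.506   0.075 ]
basin scene [ 0.6982 -0.4613  0.075 ]
basin scene [ 0.4752 -0.4864  0.075 ]
basin scene [ 0.7028 -0.1701  0.075 ]
tri basin [ 0.5902 -0.4574  0.1345] [ 0.4631 -0.5017  0.0642] [ 0.6911 -0.4693  0.0681]
tray side [ 0.4934 -0.0992  0.176 ]
tray side [ 0.5876 -0.0919  0.176 ]
tray side [ 0.605  -0.2774  0.176 ]
tray side [ 0.5082 -0.2917  0.176 ]
tray scene [ 0.6174 -0.2603  0.176 ]
pump [0.8198 0.0421 0.21  ]
can [0.4197 0.0186 0.12  ]
tall [ 0.3229 -0.5665  0.21  ]
```

Emit:
send_rows --pt "0.12 -0.14 0 0 0 0" --pt "0.12 -0.14 0 0 0 0" --pt "0.12 -0.14 0 0 0 0" --pt "0.12 -0.14 0 0 0 0" --pt "0.12 -0.14 0 0 0 0" --pt "0.12 -0.14 0 0 0 0" --pt "0 0 0 0 0 -0.106" --pt "0 0 0 0 0 -0.106" --pt "0 0 0 0 0 -0.106" --pt "0 0 0 0 0 -0.106" --pt "0 0 0 0 0 -0.106" --pt "0 0 0 0 0 -0.106" --pt "0 0 0 0 0 -0.106" --pt "0 0 0 0 0 -0.106" --pt "0 0 0 0 0 -0.106" --pt "0 0 0 0 0 -0.106" --pt "0 0 0 0 0 0" --pt "0 0 0 0 0 0" --gripper 0.6 --force 60

```text
t: 2.4
eef_pos: [0.4569, 0.144, 0.2054]
eef_rot: [-3.142, -0.0, -3.051]
force: [-0.7, 0.0, 1.0]
opening: 0.0562
grip_force: 0.0
```

```bash
python3 - <<'E'
from h import *
c=grab('wrist','w1');grab('scene','s1');d=grab('side','d1');s=manip.observe();print(s['t'],s['eef_pos'],s['eef_rot'],s['joint_positions'].round(2),s['force'])
im=np.vstack([cv2.imread('pics/w1.png')[100:400]])
cv2.imwrite('pics/w1c.png',im)
E
```

```text
2.55 [0.45695223 0.14403364 0.20542043] [-3.14157896e+00 -1.17874250e-04 -3.04935902e+00] [-0.12  0.17 -0.27  1.96  0.05  1.02  1.24] [ 0.59893972  0.43848917 -0.50118605]
```

View pics/w1.png

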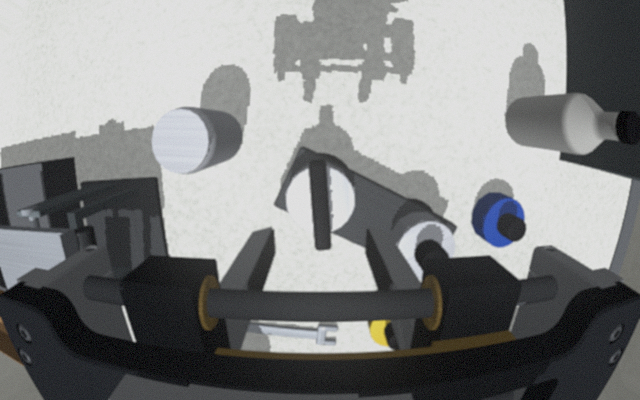

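The bar spans (317,160) to (322,249) in the wrist view, with the open fingers straddling it and the knob lid to its right.

```bash
python3 - <<'E'
from h import *
np.set_printoptions(precision=4,suppress=True)
w=load('w1');a=load('s0');b=load('d0')
g=w['pixels'].astype(int).max(2); m=((g<60)*255).astype(np.uint8); m[:, :300]=0; m[:,345:]=0; m[:150]=0;m[262:]=0
n,l,st,c=cv2.connectedComponentsWithStats(m); i=1+st[1:,4].argmax(); print(st[i],c[i])
p=np.argwhere(l==i)[:,::-1].astype(np.float32); r=cv2.minAreaRect(p); bx=cv2.boxPoints(r); print(r,bx)
for q in bx: print(onz(w,*q,.115,1))
# triangulate bar ends (top)
o=bx[np.argsort(bx[:,1])]; up=o[:2].mean(0); lo=o[2:].mean(0); print(up,lo)
print('end -x',tri(ray(w,*up,1),ray(a,376.8,198.4),ray(b,256,196)))
print('end +x',tri(ray(w,*lo,1),ray(a,362.4,209),ray(b,279.4,190.6)))
print('cam',-w['R'].T@w['t'])
E
```

```text
[310 159  15  12  70] [318.3429 163.4286]
((317.0, 164.5), (11.0, 14.0), 90.0) [[310. 159.]
 [324. 159.]
 [324. 170.]
 [310. 170.]]
[0.4164 0.1322 0.115 ]
[0.4153 0.1444 0.115 ]
[0.425  0.1453 0.115 ]
[0.4261 0.133  0.115 ]
[317. 159.] [317. 170.]
end -x [0.4187 0.1394 0.1101]
end +x [0.4661 0.1373 0.1061]
cam [0.3893 0.1381 0.3848]
```

```bash
python3 - <<'E'
from h import *
np.set_printoptions(precision=4,suppress=True)
w=load('w1');a=load('s0');b=load('d0')
g=w['pixels'].astype(int).max(2); print(g[200,300:345:3], g[240,300:345:3])
for T in (75,90):
    m=((g<T)*255).astype(np.uint8); m[:, :308]=0; m[:,332:]=0; m[:157]=0;m[262:]=0
    n,l,st,c=cv2.connectedComponentsWithStats(m); i=1+st[1:,4].argmax()
    for z in (.115,):
        p=np.argwhere(l==i)[:,::-1]; X=np.array([onz(w,*q,z,1)[:2] for q in p]); r=cv2.minAreaRect(X.astype(np.float32)*1000); print(T,st[i],r)
up,lo=(317,161),(322,249)
A=tri(ray(w,*up,1),ray(a,376.8,198.4),ray(b,256,196)); B=tri(ray(w,*lo,1),ray(a,362.4,209),ray(b,279.4,190.6)); print(A,B,(A+B)/2)
E
```

```text
[224 224 222 223  72  66  65  63  62  62 147 221 221 220 220] [220 221 221 219 223 100  75  68  67  62 119 222 225 223 222]
75 [ 308  157   24   92 1428] ((456.1180725097656, 144.1092987060547), (84.7104721069336, 20.101978302001953), 5.112478733062744)
90 [ 308  157   24   93 1522] ((456.6199035644531, 144.14059448242188), (85.71894073486328, 20.13713836669922), 5.103405475616455)
[0.4195 0.1396 0.1104] [0.4969 0.1474 0.1165] [0.4582 0.1435 0.1134]
```

Emit:
send_rows --pt "0 0 0.1 0 0 0" --pt "0 0 0.1 0 0 0" --pt "0 0 0.1 0 0 0" --pt "0 0 0.1 0 0 0" --pt "0 0 0.1 0 0 0" --pt "0 0 0.05 0 0 0" --pt "0 0 0.03 0 0 0" --pt "0 0 0 0 0 0"

```text
t: 3.55
eef_pos: [0.457, 0.144, 0.0895]
eef_rot: [-3.142, -0.0, -3.048]
force: [-0.7, 0.4, 0.9]
opening: 0.056
grip_force: 0.0
```

Emit:
send_rows --pt "0 0 0 0 0 0" --pt "0 0 0 0 0 0" --pt "0 0 0 0 0 0" --pt "0 0 0 0 0 0" --pt "0 0 0 0 0 0" --pt "0 0 0 0 0 0" --gripper 0 --force 60

```text
t: 4.3
eef_pos: [0.457, 0.1439, 0.0895]
eef_rot: [-3.141, -0.0, -3.048]
force: [-2.2, -1.7, 4.0]
opening: 0.0152
grip_force: 59.5
```

Emit:
send_rows --pt "0 0 -0.005 0 0 0.09" --pt "0 0 -0.005 0 0 0.09" --pt "0 0 -0.003 0 0 0.09" --pt "0 0 -0.003 0 0 0.09"

```text
t: 4.8
eef_pos: [0.4567, 0.1447, 0.0924]
eef_rot: [3.141, -0.001, 2.666]
force: [-0.3, 6.5, 4.4]
opening: 0.0154
grip_force: 59.4
```

```bash
python3 - <<'E'
from h import *
s=manip.observe();print(s['eef_pos'],s['eef_rot'],s['force'],s['moment'])
E
```

```text
[0.45669948 0.14473031 0.09237456] [ 3.14110842e+00 -6.88114312e-04  2.66643166e+00] [-0.31361318  6.54487831  4.39607068] [ 1.81166693 -0.21624279  0.08014964]
```

Emit:
send_rows --pt "0 0 -0.002 0 0 -0.1" --pt "0 0 -0.002 0 0 -0.1" --pt "0 0 -0.002 0 0 -0.1" --pt "0 0 -0.002 0 0 -0.1" --pt "0 0 -0.002 0 0 -0.1" --pt "0 0 -0.002 0 0 -0.1" --pt "0 0 -0.002 0 0 -0.1"

```text
t: 5.68
eef_pos: [0.4571, 0.1436, 0.0952]
eef_rot: [-3.141, -0.0, -2.508]
force: [1.3, -2.0, -1.4]
opening: 0.0157
grip_force: 59.9
```

```bash
python3 - <<'E'
from h import *
s=manip.observe();print(s['eef_pos'],s['eef_rot'],s['force'],s['moment'])
a=grab('scene','s2');b=grab('side','d2')
def crop(p,u,v,w,h,k): return cv2.resize(p[v:v+h,u:u+w,::-1],None,fx=k,fy=k,interpolation=cv2.INTER_CUBIC)
cv2.imwrite('pics/z2.png',np.vstack([np.hstack([crop(load(x)['pixels'],340,190,80,60,5),crop(load(y)['pixels'],235,165,80,60,5)]) for x,y in (('s0','d0'),('s2','d2'))]))
E
```

```text
[0.4571026  0.14356793 0.09517508] [-3.14132980e+00 -2.51362382e-04 -2.50849797e+00] [ 1.29869761 -1.96162934 -1.36837841] [-0.33081126 -0.30340286  0.0063305 ]
```

View pics/z2.png

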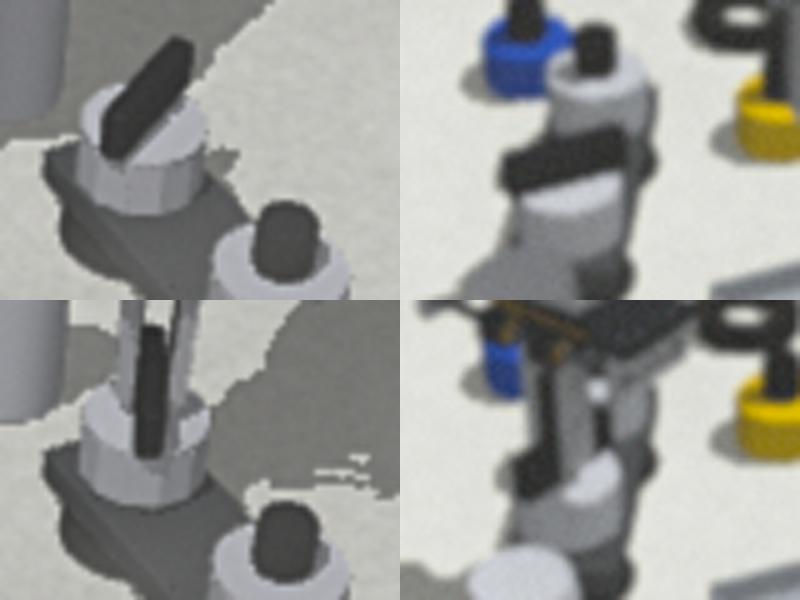

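```bash
python3 - <<'E'
from h import *
for f in ('s0','s2'):
    g=load(f)['pixels'].astype(float).mean(2)
    for u in (360,364,368,372,376): 
        c=g[222:242,u]; d=-np.diff(c); i=d.argmax(); j=slice(max(i-2,0),i+3); print(f,u,round(222.5+(np.arange(19)[j]*d[j]).sum()/d[j].sum(),2),c[::2].round().astype(int))
a=load('s0')
for z in (.045,.048,.0507):print(z,proj(a,[.457,.144,z]))
E
```

```text
s0 360 230.47 [148 152 151 152 147  86  84  82  84  80]
s0 364 232.07 [ 99 127 149 150 150 129  87  95  90  88]
s0 368 232.37 [173 146 147 148 147 145  89  93  95  97]
s0 372 232.19 [166 139 136 132 129 124  90  92  95  96]
s0 376 230.91 [118 129 129 128 127  90  91  95  95  96]
s2 360 228.52 [146 147 149 144  83  88  84  81  82  80]
s2 364 230.19 [146 146 146 148 139  85  90  93  90  85]
s2 368 230.49 [125 143 146 146 146  73  89  92  94  95]
s2 372 230.22 [120 117 133 129 127  74  89  90  94  95]
s2 376 229.06 [129 129 129 129  83  90  89  92  94  94]
0.045 [367.6874768  223.16049611]
0.048 [367.78542518 222.33774071]
0.0507 [367.87381289 221.59529383]
```

The lid rose with the gripper (about 1.9 px, roughly 6 mm) and the bar stayed down, so I'll keep going.

Emit:
send_rows --pt "0 0 -0.0025 0 0 0.1" --pt "0 0 -0.0025 0 0 0.1" --pt "0 0 -0.0025 0 0 0.1" --pt "0 0 -0.0025 0 0 0.1" --pt "0 0 -0.0025 0 0 0.1" --pt "0 0 -0.0025 0 0 0.1" --pt "0 0 -0.0025 0 0 0.1" --pt "0 0 -0.0025 0 0 -0.1" --pt "0 0 -0.0025 0 0 -0.1" --pt "0 0 -0.0025 0 0 -0.1" --pt "0 0 -0.0025 0 0 -0.1" --pt "0 0 -0.0025 0 0 -0.1" --pt "0 0 -0.0025 0 0 -0.1" --pt "0 0 -0.0025 0 0 -0.1"

```text
t: 7.52
eef_pos: [0.4571, 0.1438, 0.1022]
eef_rot: [-3.141, -0.0, -2.513]
force: [3.1, -0.8, -6.8]
opening: 0.0156
grip_force: 59.8
```

```bash
cat > edge.py <<'E'
from h import *
s=manip.observe();print(s['eef_pos'],s['force'],s['moment'])
grab('scene','s3')
for f in ('s0','s3'):
    g=load(f)['pixels'].astype(float).mean(2)
    for u in (364,372): 
        c=g[212:242,u]; d=-np.diff(c); d[:4]=0; i=d.argmax(); j=slice(max(i-2,0),i+3); print(f,u,round(212.5+(np.arange(29)[j]*d[j]).sum()/d[j].sum(),2))
    c=g[205:235,350]; print(c.round().astype(int))
E
python3 edge.py
```

```text
[0.4571188  0.14377518 0.10219649] [ 3.1468991  -0.83054187 -6.83824631] [-0.15338944 -0.79110651  0.04506725]
s0 364 232.07
s0 372 232.19
[111 110 109 108 107 108 111 117 121 121 119 116 134 194 130  77  78  72
  69  69  65  65  84 137 193 195 198 195 198 198]
s3 364 228.0
s3 372 228.7
[109 109 108 106 104 104 123 185 195 192 189 190 193 191 125  76  79  74
  68  68  65  65  84 136 191 193 197 193 195 197]
```

Emit:
send_rows --pt "0 0 -0.0025 0 0 0.1" --pt "0 0 -0.0025 0 0 0.1" --pt "0 0 -0.0025 0 0 0.1" --pt "0 0 -0.0025 0 0 0.1" --pt "0 0 -0.0025 0 0 0.1" --pt "0 0 -0.0025 0 0 0.1" --pt "0 0 -0.0025 0 0 0.1" --pt "0 0 -0.0025 0 0 -0.1" --pt "0 0 -0.0025 0 0 -0.1" --pt "0 0 -0.0025 0 0 -0.1" --pt "0 0 -0.0025 0 0 -0.1" --pt "0 0 -0.0025 0 0 -0.1" --pt "0 0 -0.0025 0 0 -0.1" --pt "0 0 -0.0025 0 0 -0.1"

```text
t: 9.32
eef_pos: [0.4565, 0.1441, 0.1092]
eef_rot: [3.141, -0.001, -2.514]
force: [0.4, 1.2, -3.5]
opening: 0.0156
grip_force: 59.8
```

```bash
python3 edge.py
```

```text
[0.45653529 0.14406854 0.10922443] [ 0.36167714  1.20393908 -3.47285971] [ 0.1012097  -0.07460564  0.02093696]
s0 364 232.07
s0 372 232.19
[111 110 109 108 107 108 111 117 121 121 119 116 134 194 130  77  78  72
  69  69  65  65  84 137 193 195 198 195 198 198]
s3 364 226.1
s3 372 226.74
[108 107 107 106 105 102 122 185 197 192 189 189 192 190 126  78  76  73
  68  67  65  65  84 137 191 193 196 192 195 196]
```

The lid is off and the force now reads only its weight. Next: raise it, then turn it to line up with the chute.

Emit:
send_rows --pt "0 0 -0.01 0 0 0" --pt "0 0 -0.01 0 0 0" --pt "0 0 -0.01 0 0 0" --pt "0 0 -0.01 0 0 0" --pt "0 0 -0.01 0 0 0" --pt "0 0 -0.01 0 0 0" --pt "0 0 -0.13 0 0 0" --pt "0 0 -0.13 0 0 0" --pt "0 0 -0.13 0 0 0" --pt "0 0 -0.13 0 0 0" --pt "0 0 -0.13 0 0 0" --pt "0 0 0 0 0 0"

```text
t: 10.88
eef_pos: [0.4577, 0.1443, 0.2527]
eef_rot: [-3.14, 0.003, -2.513]
force: [-0.9, -0.5, -5.0]
opening: 0.0156
grip_force: 59.8
```

Emit:
send_rows --pt "0 0 0 0 0 0.1" --pt "0 0 0 0 0 0.1" --pt "0 0 0 0 0 0.1" --pt "0 0 0 0 0 0.1" --pt "0 0 0 0 0 0.1" --pt "0 0 0 0 0 0.1" --pt "0 0 0 0 0 0.1" --pt "0 0 0 0 0 0.1" --pt "0 0 0 0 0 0.1" --pt "0 0 0 0 0 0.1" --pt "0 0 0 0 0 0.1" --pt "0 0 0 0 0 0.1" --pt "0 0 0 0 0 0.1" --pt "0 0 0 0 0 0.046" --pt "0 0 0 0 0 0"

```text
t: 12.75
eef_pos: [0.4565, 0.1439, 0.2503]
eef_rot: [-3.14, 0.0, 1.656]
force: [-0.2, 0.4, -3.9]
opening: 0.0154
grip_force: 59.8
```

```bash
python3 - <<'E'
from h import *
grab('scene','s4');grab('side','d4');s=manip.observe();print(s['t'],s['eef_pos'],s['eef_rot'],s['joint_positions'].round(2),s['force'])
a=cv2.imread('pics/s4.png')[100:240,150:330];b=cv2.imread('pics/d4.png')[185:325,270:450]
cv2.imwrite('pics/z4.png',cv2.resize(np.hstack([a,b]),(800,311),interpolation=cv2.INTER_CUBIC))
E
```

```text
12.85 [0.45669872 0.14393407 0.25072496] [-3.14057588e+00  2.59878009e-04  1.65755776e+00] [-0.16  0.12 -0.23  1.9   0.03  1.13 -0.31] [-0.81428956  0.13465316 -4.53603314]
```

View pics/z4.png

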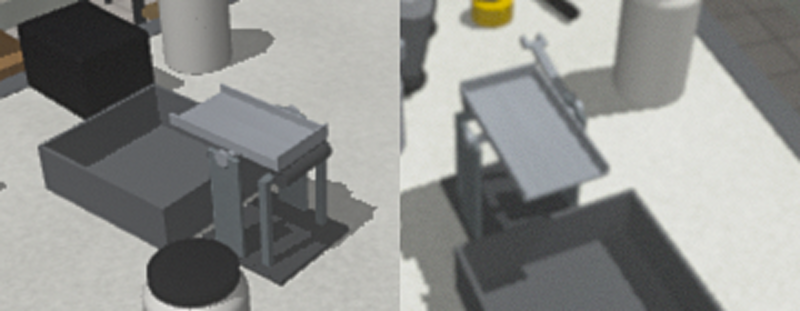

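Tray corners in this crop: scene (170,117), (222,88), (276,158), (326,127); side (607,168), (525,197), (535,68), (462,82). I'll triangulate them.

```bash
python3 - <<'E'
from h import *
np.set_printoptions(precision=4,suppress=True)
a=load('s4');b=load('d4');k=800/360
S=[(170,117),(222,88),(276,158),(326,127)];D=[(607,168),(525,197),(535,68),(462,82)]
P=[]
for s,d in zip(S,D):
    ra=ray(a,s[0]/k+150,s[1]/k+100);rb=ray(b,(d[0]-400)/k+270,d[1]/k+185)
    X=tri(ra,rb);P.append(X);print(X)
P=np.array(P);dn=P[:2].mean(0);up=P[2:].mean(0);v=dn-up;print(np.linalg.norm(v),np.arctan2(v[1],v[0]),'load',up+v*120/185,'mid',P.mean(0))
E
```

```text
[ 0.609  -0.2683  0.1669]
[ 0.5102 -0.2798  0.1651]
[ 0.5873 -0.0913  0.1735]
[ 0.4944 -0.0946  0.1755]
0.1822808592513146 -1.4675149769182276 load [ 0.553  -0.2104  0.169 ] mid [ 0.5502 -0.1835  0.1702]
```

Emit:
send_rows --pt "-0.182 0.032 0 0 0 0" --pt "-0.182 0.032 0 0 0 0" --pt "-0.182 0.032 0 0 0 0" --pt "-0.182 0.032 0 0 0 0" --pt "-0.182 0.032 0 0 0 0" --pt "-0.182 0.032 0 0 0 0" --pt "-0.182 0.032 0 0 0 0" --pt "-0.182 0.032 0 0 0 0" --pt "-0.182 0.032 0 0 0 0" --pt "-0.182 0.032 0 0 0 0" --pt "0 0 0 0 0 0" --pt "0 0 0 0 0 0"

```text
t: 14.35
eef_pos: [0.5515, -0.2128, 0.2509]
eef_rot: [-3.141, -0.001, 1.657]
force: [0.6, 0.1, -4.0]
opening: 0.0157
grip_force: 59.8
```

```bash
python3 - <<'E'
from h import *
grab('scene','s5');grab('side','d5');s=manip.observe();print(s['t'],s['eef_pos'],s['eef_rot'],s['joint_positions'].round(2),s['force'])
a=cv2.imread('pics/s5.png')[80:220,180:360];b=cv2.imread('pics/d5.png')[155:295,260:440]
cv2.imwrite('pics/z5.png',cv2.resize(np.hstack([a,b]),(800,311),interpolation=cv2.INTER_CUBIC))
E
```

```text
14.45 [ 0.55159302 -0.21228134  0.25132486] [-3.14140956e+00 -3.52082625e-04  1.65732567e+00] [ 0.28  0.32  0.05  1.65 -0.02  1.18  0.42] [ 0.05173678 -0.71995696 -3.49671164]
```

View pics/z5.png

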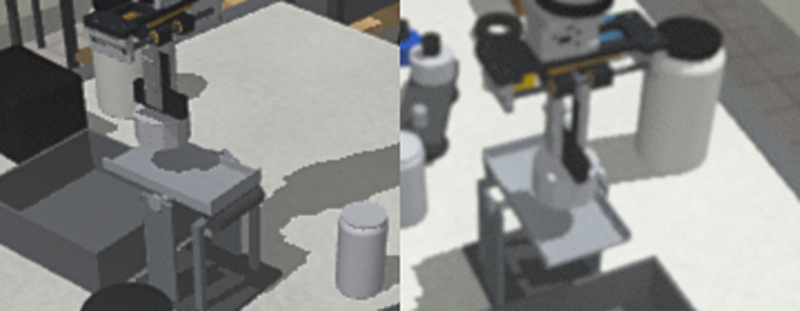

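The lid hangs upright over the downhill half of the tray. Lowering it.

Emit:
send_rows --pt "0 0 0.06 0 0 0" --pt "0 0 0.06 0 0 0" --pt "0 0 0.04 0 0 0" --pt "0 0 0.02 0 0 0" --pt "0 0 0.01 0 0 0" --pt "0 0 0 0 0 0"

```text
t: 15.2
eef_pos: [0.5516, -0.2133, 0.2135]
eef_rot: [3.142, 0.0, 1.656]
force: [-0.3, 0.2, -4.3]
opening: 0.0159
grip_force: 59.8
```

Emit:
send_rows --pt "0 0 0.005 0 0 0" --pt "0 0 0.005 0 0 0" --pt "0 0 0.005 0 0 0" --pt "0 0 0 0 0 0" --pt "0 0 0 0 0 0"

```text
t: 15.82
eef_pos: [0.5516, -0.2133, 0.2105]
eef_rot: [-3.142, 0.0, 1.656]
force: [-0.3, 0.1, -3.7]
opening: 0.0159
grip_force: 59.8
```

Emit:
send_rows --pt "0 0 0.005 0 0 0" --pt "0 0 0 0 0 0" --pt "0 0 0.005 0 0 0" --pt "0 0 0 0 0 0"

```text
t: 16.32
eef_pos: [0.5516, -0.2133, 0.2085]
eef_rot: [-3.142, 0.0, 1.656]
force: [-0.8, 0.6, -2.2]
opening: 0.0159
grip_force: 59.8
```

Emit:
send_rows --pt "0 0 0.005 0 0 0" --pt "0 0 0 0 0 0" --pt "0 0 0 0 0 0"

```text
t: 16.7
eef_pos: [0.5517, -0.2135, 0.2076]
eef_rot: [3.141, 0.0, 1.656]
force: [-1.4, -1.8, 1.1]
opening: 0.0155
grip_force: 59.8
```

Emit:
send_rows --pt "0 0 0.005 0 0 0" --pt "0 0 0 0 0 0" --pt "0 0 0 0 0 0"

```text
t: 17.08
eef_pos: [0.5517, -0.2135, 0.2064]
eef_rot: [3.142, 0.0, 1.655]
force: [-0.3, -3.0, 2.1]
opening: 0.0159
grip_force: 59.8
```

Contact made: the force rose from −4 N to +2 N. Releasing.

Emit:
send_rows --pt "0 0 0 0 0 0" --pt "0 0 0 0 0 0" --pt "0 0 0 0 0 0" --pt "0 0 0 0 0 0" --pt "0 0 0 0 0 0" --pt "0 0 0 0 0 0" --pt "0 0 0 0 0 0" --pt "0 0 0 0 0 0" --pt "0 0 0 0 0 0" --pt "0 0 0 0 0 0" --pt "0 0 0 0 0 0" --pt "0 0 0 0 0 0" --gripper 0.8

```text
t: 18.58
eef_pos: [0.5516, -0.2133, 0.2064]
eef_rot: [-3.142, 0.0, 1.656]
force: [-0.2, -0.5, 0.3]
opening: 0.0752
grip_force: 0.0
```

```bash
python3 - <<'E'
from h import *
grab('scene','s6');grab('side','d6');s=manip.observe();print(s['t'],s['eef_pos'],s['force'])
a=cv2.imread('pics/s6.png')[80:270,140:420];b=cv2.imread('pics/d6.png')[155:400,240:440]
cv2.imwrite('pics/z6.png',np.hstack([cv2.resize(a,(450,305)),cv2.resize(b,(249,305))]))
E
```

```text
18.675 [ 0.55156302 -0.2132798   0.20641622] [-0.4198166  -1.0980887  -0.14111041]
```

View pics/z6.png

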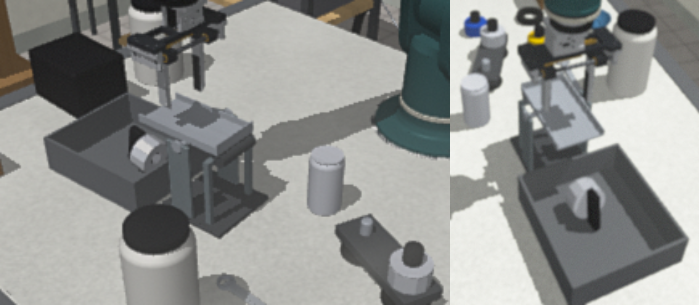

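The lid is in the basin, the tray is back level, and the knob lid is still seated. I'll back off and let it settle.

Emit:
send_rows --pt "0 0 -0.1 0 0 0" --pt "0 0 -0.1 0 0 0" --pt "0 0 -0.1 0 0 0" --pt "0 0 -0.1 0 0 0" --pt "0 0 0 0 0 0" --pt "0 0 0 0 0 0" --pt "0 0 0 0 0 0" --pt "0 0 0 0 0 0" --pt "0 0 0 0 0 0" --pt "0 0 0 0 0 0" --pt "0 0 0 0 0 0" --pt "0 0 0 0 0 0" --pt "0 0 0 0 0 0" --pt "0 0 0 0 0 0" --pt "0 0 0 0 0 0" --pt "0 0 0 0 0 0"

```text
t: 20.68
eef_pos: [0.5516, -0.2133, 0.2865]
eef_rot: [-3.142, 0.0, 1.656]
force: [0.4, 0.3, 0.1]
opening: 0.0751
grip_force: 0.0
```

```bash
python3 - <<'E'
from h import *
a=grab('side','d7')['pixels'].astype(int); 
for i in range(8): b=grab('side','d8')['pixels'].astype(int)
d=abs(a-b)[280:400,290:440].max(2); print((d>25).sum(), d.max())
d=abs(load('d6')['pixels'].astype(int)-b)[280:400,290:440].max(2); print((d>25).sum())
o=abs(load('d4')['pixels'].astype(int)-b)[210:275,295:370].max(2); print((o>40).sum())
print(manip.job_done() if (abs(a-b)[280:400,290:440]>25).sum()<20 else 'moving')
E
```

```text
0 19
0
112
the job is handed in; nothing more can be done
None
```

The T-bar lid came off by twisting and was set on the tray, which tipped under its weight. The lid now lies still in the rinse basin, the tray is back level, the knob lid is still seated, and the job is handed in at about 21 s; no verdict was returned.

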